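# Clamp a glued hearing-aid charging case in the bonding fixture

## Robot

A 6-joint arm with a two-finger parallel gripper is mounted at the origin on the work surface. World frame = base frame: x ahead of the robot, y to its left, z up, the work surface at z = 0. Lengths are in m, angles in rad, forces in N, time in s.
With the tool pointing down it reaches from about 0.35 to 0.975 m from the base axis. Payload 4.9 kg.
Tool frame: the origin (TCP) lies at the very end of the fingers, on their centre line; the grasp point (between the pads) lies 19 mm behind it; z points along the fingers, y is the line along which they close (so a half turn about z gives the same grasp; the last joint's range is limited). The gripper opens to 85 mm and grips with 20 to 120 N. Pads are 22 mm wide; open, the fingers measure 114 mm over their backs; the gripper's body (76 mm by 85 mm) begins 54 mm behind the grasp point. The pads swing forward as they close: fully open they stand 13 mm farther back than shut.
Start: joints at [-1.468, 0.053, 1.613, -0, 1.476, -0.119], TCP at [0.137, -0.61, 0.231] pointing down, gripper open.
Joint ranges: [-3.01, 3.01], [-1.01, 2.22], [0.06, 2.58], [-1.02, 4.17], [0.09, 2.62], [-3.14, 3.14]. Speed limits (rad/s): [2.57, 2.57, 3.14, 3.14, 3.14, 3.14].

## Interface

Orientations are given as a rotation vector (axis times angle).
In Python, from station import ctrl gives the robot as it stands.
- The arm moves only by the shell command python3 -m crank 'ROWS' [OPENING] [FORCE]. ROWS is text: rows parted by semicolons, each of 4 numbers parted by spaces: the shift along the world's x, y, z in units of 0.5 m (1.0 is 0.5 m), then the turn about the world's z in units of 90 degrees (1.0 is 90 degrees). In form: x y z turn; .... A call has exactly 5 rows; each row shifts and turns the commanded pose from where the row before left it; what a row does not reach is not made up. A row lasts 1/12 s, in which the tool goes at most 41.7 mm and 7.16 degrees, less where a joint would pass 70% of its speed; a pose out of reach is approached as far as the arm can. A call with a number of a shift or a turn outside -1 to 1 is refused whole. A call with a gripper value outside its range is refused whole. OPENING is the opening in per cent of the stroke, from 0 (shut) to 100 (fully open), set as the call begins (- or left out, the last holds). The fingers move at their own pace and stop on an object; FORCE is the grip in N (left out, the last holds). Time passes only in rows, so rows that do not move let the fingers close, or fill a call up. It gives the time, the measured TCP pose, the force, the opening and the grip force at its end, in the units of the state.
- ctrl.get_obs(): the state, without advancing time (a new reading comes with each control period).
- ctrl.get_image(name): name is "scene" or "top"; returns (picture, depth): 420x560x3 uint8, red, green, blue; 420x560 float32, m along the optical axis (not along the pixel's ray), 0 where there is no reading.
- ctrl.get_calibration(name): a dict with "fx", "fy", "cx", "cy" (pixels), "extrinsics" (4x4, takes a point from world to camera coordinates). Camera axes: x right, y down, z forward; pixel columns grow to the right and rows downward; lengths in m; the calibration is good to about 2 mm. A picture is of the moment at which its call begins. get_calibration takes no time and is no camera call.
- ctrl.finish_job(): hands the job in; it is judged then, once.
The state is a dict: "t": time; "q": joint angles; "dq": joint speeds; "effort": joint torques, N m; "tool_pos": TCP position; "tool_rot": TCP orientation; "contact_force": force on the tool from outside, world axes, zero at the start; "wrist_torque": the same for the moment, N m; "opening": finger opening in m; "grip_force": force on a finger pad.
Only numpy, scipy, OpenCV 4.12 (cv2) and the standard library are available. Lean on these libraries where they do the work, as an engineer would, in place of code of your own. Each camera call takes 0.05 s, during which the arm holds its last target. There are 200 camera calls.

## Task

The hearing-aid charging case in the open bonding fixture has just had its cover glued on and must be clamped while it sets: push the swung-out steel clamp strap round over the case with a finger until it rests against its stop pin, and only then push the black-ended cam lever all the way down so that the rubber foot presses on the cover. Lift nothing, keep the case where it sits in its nest, and leave the second fixture, which is already clamped, and the other things on the table alone.

Things in the scene. Friction and masses are not known exactly. Their poses are not given: they have to be found in the camera images.
- fixture: the open bonding fixture, fixed: aluminium plate 8 mm thick with a column and a nest for one case. Origin on the column axis at table height, z up, x from the column to the nest, whose centre is 80 mm out (plate x -35..125, y -53..53 mm; nest rails 24 mm high; thin stop pin at x 32, y -12, 62 mm high). Strap, foot and lever ride on a swivelling head with a clevis up to 84 mm high
- swing_head (a joint): swing of the head with strap and lever about the vertical column axis: 0 = strap along the fixture's x axis, over the middle of the case and against its stop pin; positive = swung out counter-clockwise as seen from above, up to 1.75 rad. It starts swung out by 0.85 to 1.6 rad. Light friction (1 to 2 N at the strap's end), stays where it is left
- strap_end (a point): centre of the end face of the clamp strap, a steel bar 18 mm wide and 10 mm thick that runs level out from the column axis to 92 mm; its underside is 51 mm above the table, its top 61 mm; its screw spindle stands up to 77 mm, 80 mm from the column axis. Pressing the lever tips it down by 0.075 rad
- foot: round rubber foot (16 mm diameter, 7 mm high) under the strap, 80 mm from the column axis; origin at the centre of its underside, 40 mm above the table while the lever is up, 4 mm clear of the case; it gives about 3 mm (15 N) when the case is clamped
- cam_lever (a joint): cam lever on the head: 0 = open, 75 degrees above level and leaning away from the strap; grows as it is pushed over and down, away from the strap; 1.3 = fully down (level, end stop). Starts open. Stays where it is left; 2 to 5 N at its end moves it
- lever_end (a point): free end of the cam lever, 71 mm from its pin. The pin is level, crosswise to the strap, 8 mm from the column axis towards the strap's end, 76 mm above the table. Lever 9 mm thick, the last 30 mm a black paddle 22 mm wide. This end: open 145 mm above the table, 10 mm behind the column axis; fully down 77 mm above the table, 63 mm behind it (behind = away from the strap)
- case: hearing-aid charging case lying loose in the nest of the open fixture, white with a grey cover on top, 60 x 80 x 24 mm, 0.1 to 0.2 kg; origin at the centre of its underside, which is 12 mm above the table (top at 36 mm); x and y axes as the fixture's
- busy_fixture: the second fixture, the same in shape, with its strap over an equal case and its lever down; to be left alone. Origin and axes as for the open fixture; strap up to 77 mm and clevis up to 84 mm high
- busy_lever (a joint): cam lever of the second fixture: 0 = down (clamped), grows when it is raised
- glue: small clear glue bottle with a long nozzle, 26 mm diameter, 78 mm high, standing loose; origin at the centre of its underside
- pen: marker pen lying loose, 130 mm long along its x, 12 mm thick; origin under its middle
- spray: clear spray bottle, 42 mm diameter, 142 mm high, standing loose; origin at the centre of its underside
- cup: white tea cup, 76 mm rim diameter, 60 mm high, loose on the saucer of the tray; origin at the centre of its underside
- parts_box: clear compartment box 130 x 220 x 32 mm, loose, its lid open and leaning back on the +x side up to about 145 mm high; origin at the centre of its underside
- screwdriver: screwdriver lying loose, 160 mm long along its x; origin under its middle
- battery_jar: small glass jar with a white cap, 48 mm diameter, 55 mm high, loose; origin at the centre of its underside

How it is judged:
By the outcome, as a careful person would: the job done as asked, in the order asked, and still so for the second after the job is handed in, with the robot touching nothing.
It also fails if it takes over 50 s, if anything falls off the work surface, if the arm or the gripper's body presses on something with over 40 N, if the wrist force passes 120 N, or if a joint passes its speed limit or range.

## Working session

There is one attempt and no reset: what is moved stays moved. The work goes in short steps, Python scripts to look and compute and a shell command to move; the robot and the scene stay as the last step left them, time stands still between calls to the robot, and variables do not carry over. Pictures are saved under pics/ and viewed, at most 10 in all, crops included, and the job is handed in when it is done.

```bash
mkdir -p pics; cat > h.py <<'E'
from station import ctrl
import numpy as np, cv2
def snap(n,tag):
    im,d=ctrl.get_image(n); cv2.imwrite(f'pics/{tag}.png',im[:,:,::-1]); np.save(f'pics/{tag}.npy',d); return im,d
def world(n,d):
    c=ctrl.get_calibration(n); v,u=np.mgrid[0:420,0:560]
    P=np.stack([(u-c['cx'])/c['fx']*d,(v-c['cy'])/c['fy']*d,d,np.ones_like(d)],-1)
    return (P@np.linalg.inv(np.array(c['extrinsics'])).T)[...,:3]
E
python3 - <<'E'
from h import *
for n in('top','scene'):
    snap(n,n+'0'); c=ctrl.get_calibration(n); print(c['fx'],np.linalg.inv(np.array(c['extrinsics'])).round(3))
print(ctrl.get_obs())
E
```

```text
517.803604857192 [[ 0.002 -0.997  0.08   0.447]
 [-1.    -0.002  0.    -0.006]
 [-0.    -0.08  -0.997  1.644]
 [ 0.     0.     0.     1.   ]]
433.2724432462803 [[-0.731  0.515 -0.448  1.048]
 [ 0.682  0.562 -0.467  0.5  ]
 [ 0.012 -0.647 -0.762  0.937]
 [ 0.     0.     0.     1.   ]]
{'t': 0.1, 'q': array([-1.46799696e+00,  5.33085090e-02,  1.61418382e+00,  4.51291939e-06,
        1.47597778e+00, -1.19024742e-01]), 'dq': array([-0.0013459 , -0.0013754 , -0.00220771,  0.00051613,  0.00043987,
       -0.00227876]), 'effort': array([-3.40662182e-04, -3.94900775e+01, -3.71365070e+01, -1.38782966e-04,
        3.89389606e-03,  2.02199874e-05]), 'tool_pos': array([ 0.13743363, -0.60911919,  0.23015879]), 'tool_rot': array([-3.12042358e+00, -3.47518069e-01, -3.09625682e-05]), 'contact_force': array([-0.24555785, -0.12717248,  0.04169912]), 'wrist_torque': array([-0.03506881, -0.05185012,  0.02718277]), 'grip_force': 0.0, 'opening': 0.08552161883701187}
```

View pics/top0.png

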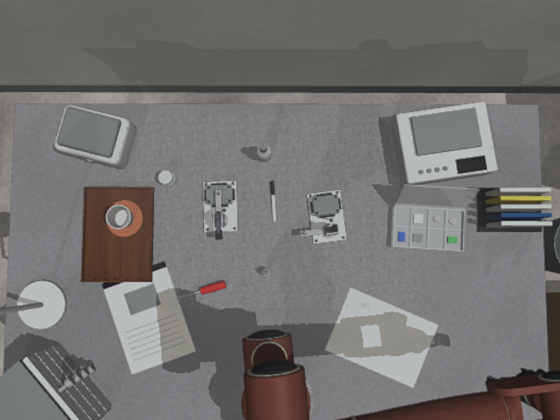

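View pics/scene0.png

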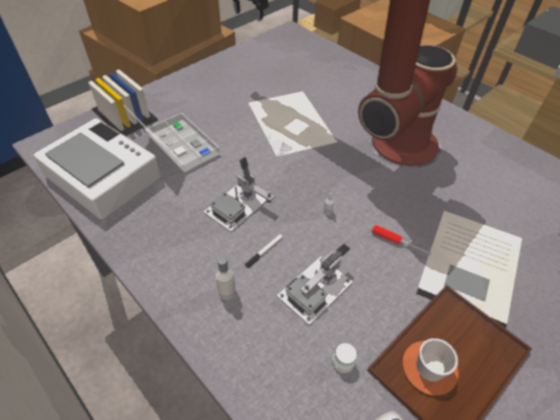

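The top view shows the open fixture near (326,217), with the nest at the top, the strap swung out left to about (303,232), and the column near (330,230). The clamped one is at (220,207). The pen is at (273,200) and the glue at (265,271).

```bash
python3 - <<'E'
from h import *
d=np.load('pics/top0.npy'); im=cv2.imread('pics/top0.png')
W=world('top',d)
# table height check
print('table',np.median(W[250:265,290:320,2]))
m=np.zeros((420,560),bool); m[180:255,290:360]=1
t=np.median(W[250:265,290:320,2])
for lo,hi in((.005,.2),(.047,.2),(.09,.2),(.027,.047)):
    k=m&(W[...,2]-t>lo)&(W[...,2]-t<hi)
    p=W[k]; print(lo,len(p),cv2.minAreaRect(p[:,:2].astype(np.float32)*1000) , p.mean(0).round(3))
k=m&(W[...,2]-t>.047)
print(np.c_[np.argwhere(k),(W[k]*1000).round()].astype(int)[::2].tolist())
a=cv2.resize(im[180:255,285:365],None,fx=7,fy=7,interpolation=cv2.INTER_CUBIC)
s=cv2.imread('pics/scene0.png')[150:235,195:285]
b=cv2.resize(s,(560,525),interpolation=cv2.INTER_CUBIC)
cv2.imwrite('pics/z.png',cv2.resize(np.hstack([a,b]),(800,375)))
E
```

```text
table 0.0014872816032077685
0.005 1827 ((574.63037109375, -154.04339599609375), (219.7469482421875, 235.11361694335938), 89.98501586914062) [ 0.576 -0.15   0.03 ]
0.047 300 ((534.6156616210938, -128.6751708984375), (51.112239837646484, 114.53807067871094), 9.736559867858887) [ 0.529 -0.138  0.08 ]
0.09 62 ((532.4415893554688, -165.19534301757812), (22.14662742614746, 25.666105270385742), 12.009368896484375) [ 0.533 -0.167  0.128]
0.027 498 ((586.0692138671875, -159.31637573242188), (119.69678497314453, 91.9979476928711), 15.32271671295166) [ 0.612 -0.154  0.036]
[[204, 307, 447, -6, 1644], [218, 331, 568, -169, 55], [218, 333, 567, -175, 56], [219, 332, 564, -172, 61], [221, 324, 447, -6, 1644], [223, 333, 552, -175, 54], [223, 336, 550, -181, 84], [224, 326, 547, -151, 84], [224, 328, 547, -157, 82], [224, 330, 547, -163, 84], [224, 332, 547, -169, 85], [224, 334, 544, -169, 141], [224, 336, 543, -175, 142], [225, 320, 447, -6, 1644], [225, 325, 544, -148, 86], [225, 327, 544, -154, 88], [225, 329, 544, -160, 87], [225, 331, 544, -166, 85], [225, 333, 541, -167, 131], [225, 335, 540
[... 3011 characters left out ...]
2, 85], [233, 335, 521, -179, 73], [233, 337, 521, -186, 63], [234, 301, 518, -77, 56], [234, 303, 517, -82, 69], [234, 305, 517, -88, 69], [234, 307, 518, -95, 64], [234, 309, 518, -101, 66], [234, 311, 518, -107, 61], [234, 313, 518, -113, 65], [234, 315, 518, -119, 65], [234, 317, 518, -125, 64], [234, 326, 517, -151, 82], [234, 328, 517, -157, 87], [234, 330, 518, -166, 54], [234, 334, 518, -178, 55], [234, 336, 518, -184, 57], [235, 301, 515, -77, 63], [235, 303, 515, -83, 60], [235, 305, 515, -89, 60], [235, 307, 514, -95, 68], [235, 309, 515, -101, 59], [235, 327, 514, -155, 77], [235, 329, 514, -160, 79], [236, 302, 512, -80, 63], [236, 339, 447, -6, 1644], [245, 305, 447, -6, 1644]]
```

View pics/z.png

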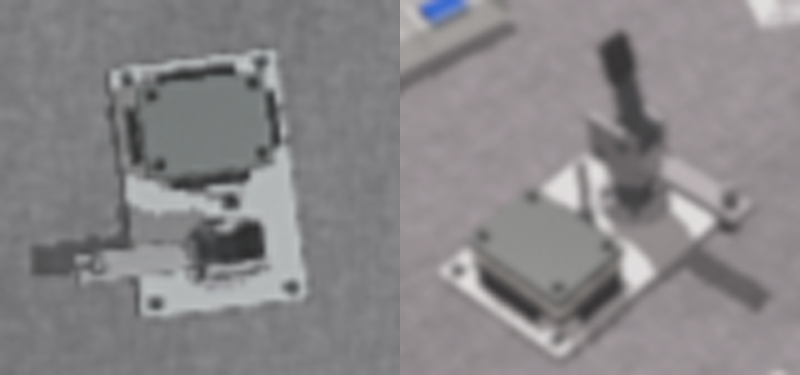

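```bash
cat >> h.py <<'E'
def ray(n,u,v,z):
    c=ctrl.get_calibration(n); E=np.linalg.inv(np.array(c['extrinsics']))
    r=E[:3,:3]@[(u-c['cx'])/c['fx'],(v-c['cy'])/c['fy'],1]; o=E[:3,3]
    return o+r*(z-o[2])/r[2]
E
python3 - <<'E'
from h import *
C=[ray('top',285+x/5,180+y/5,.008) for x,y in((110,72),(275,50),(303,297),(142,317))]
C=np.array(C)[:,:2]; print(C.round(4))
F=np.array([[125,53],[125,-53],[-35,-53],[-35,53]])/1000
a,b=F-F.mean(0),C-C.mean(0)
th=np.arctan2((a[:,0]*b[:,1]-a[:,1]*b[:,0]).sum(),(a*b).sum())
R=np.array([[np.cos(th),-np.sin(th)],[np.sin(th),np.cos(th)]]); o=C.mean(0)-R@F.mean(0)
print('yaw',th,'origin',o,'resid',((F@R.T+o)-C).round(4).tolist())
W=world('top',np.load('pics/top0.npy')); 
k=np.zeros((420,560),bool); k[226:238,299:321]=1
k&=(W[...,2]>.05)&(W[...,2]<.075); p=W[k][:,:2]
v=cv2.fitLine(p.astype(np.float32),cv2.DIST_L2,0,.01,.01).ravel(); print(v,'end y',p[:,1].max(), np.degrees(np.arctan2(v[1],v[0])))
k=np.zeros((420,560),bool); k[215:240,320:345]=1
k&=(W[...,2]>.138)&(W[...,2]<.16); print('lever end',W[k].mean(0))
s=ray('top',303.5,233,.077); print('spindle',s)
E
```

```text
[[ 0.6462 -0.0982]
 [ 0.6605 -0.2033]
 [ 0.5034 -0.2198]
 [ 0.4906 -0.1181]]
yaw 0.12023844439487091 origin [ 0.53049653 -0.16524734] resid [[0.0021, 0.0006], [0.0005, 0.0004], [-0.0013, -0.0023], [-0.0012, 0.0012]]
[ 0.16454586 -0.98636943  0.52406895 -0.10513186] end y -0.07344598802263658 -80.529144
lever end [ 0.5339446  -0.17315537  0.14337904]
spindle [ 0.52012731 -0.08348894  0.077     ]
```

```bash
python3 -m crank '0.04 0.06 0 0;0.04 0.06 0 0;0.04 0.06 0 0;0.04 0.06 0 0;0.04 0.06 0 0' 0; python3 -m crank '0.04 0.06 0 0;0.04 0.06 0 0;0.04 0.06 0 0;0.04 0.06 0 0;0.04 0.06 0 0';python3 -m crank '0.04 0.06 0 0;0.04 0.06 0 0;0.04 0.06 0 0;0.04 0.06 0 0;0.04 0.06 0 0'
```

```text
t: 0.52
tool_pos: [0.238, -0.4579, 0.2306]
tool_rot: [-3.121, -0.347, 0.0]
contact_force: [1.3, 0.5, -0.3]
opening: 0.0253
grip_force: 0.0
t: 0.93
tool_pos: [0.3379, -0.3079, 0.2309]
tool_rot: [-3.122, -0.347, 0.0]
contact_force: [0.6, -0.1, 0.4]
opening: -0.0
grip_force: 0.0
t: 1.35
tool_pos: [0.4379, -0.1578, 0.231]
tool_rot: [-3.122, -0.348, 0.0]
contact_force: [-0.4, -0.9, 0.7]
opening: -0.0
grip_force: 0.0
```

```bash
python3 -m crank '0.028 0.038 0 0;0.028 0.04 0 0;0.028 0.038 0 0;0 0 -0.07 0;0 0 -0.07 0'; python3 -m crank '0 0 -0.07 0;0 0 -0.06 0;0 0 -0.05 0;0 0 -0.03 0;0 0 -0.022 0'; python3 - <<'E'
from h import *
for n in('scene','top'): snap(n,n+'1')
a=cv2.imread('pics/scene1.png')[120:240,190:340]; b=cv2.imread('pics/top1.png')[180:255,285:365]
cv2.imwrite('pics/z1.png',np.hstack([cv2.resize(a,(470,376),interpolation=2),cv2.resize(b,(330,376),interpolation=2)]))
E
```

```text
t: 1.77
tool_pos: [0.4818, -0.1011, 0.163]
tool_rot: [3.119, 0.352, 0.009]
contact_force: [-0.7, -0.4, -1.1]
opening: -0.0002
grip_force: 0.0
t: 2.18
tool_pos: [0.4776, -0.1009, 0.0424]
tool_rot: [-3.12, -0.348, 0.006]
contact_force: [0.7, 0.1, -0.1]
opening: 0.0
grip_force: 0.0
```

View pics/z1.png

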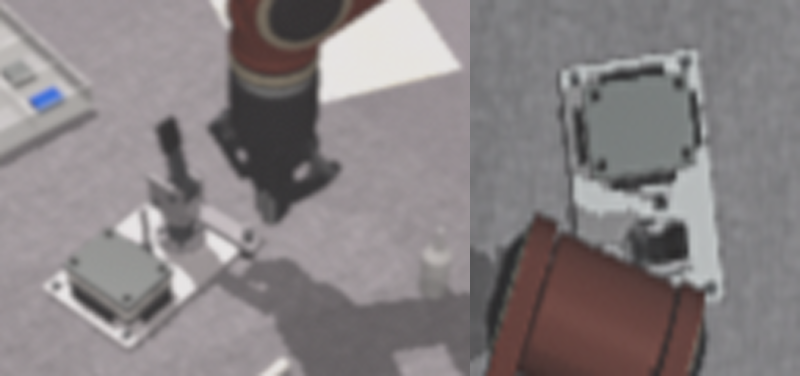

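The closed fingers stand on the robot side of the strap. Their knuckles are wide, so I'll turn the tool until they lie across the strap, and then sweep.

```bash
python3 -m crank '0 0 0 0.078;0 0 0 0.078;0 0 0 0.078;0 0 0 0.078;0 0 0 0.078';python3 -m crank '0 0 0 0.078;0 0 0 0.078;0 0 0 0.078;0 0 0 0.078;0 0 0 0.078';python3 -m crank '0 0 0 0.078;0 0 0 0.078;0 0 0 0.03;0 0 0 0;0 0 0 0'; cat > way.py <<'E'
from h import *
o=ctrl.get_obs(); p=o['tool_pos'].copy(); print(p,o['q'],o['tool_rot'])
p=p[:2]; O=np.array([.5305,-.1652])
for d in(99.5,84.5,69.5,54.5,39.5,24.5,14.5,6.9):
    a=np.radians(d); e=np.array([np.cos(a),np.sin(a)]); n=np.array([-e[1],e[0]])
    w=O+.07*e+.022*n; print(d,w.round(4),'per row(5):',((w-p)/.5/5).round(4)); p=w
E
python3 way.py
```

```text
t: 2.7
tool_pos: [0.4808, -0.1022, 0.0472]
tool_rot: [2.866, 1.281, 0.004]
contact_force: [0.5, -0.3, 0.1]
opening: 0.0001
grip_force: 0.0
t: 3.12
tool_pos: [0.4808, -0.1022, 0.0472]
tool_rot: [2.346, 2.085, 0.002]
contact_force: [0.8, 0.5, -0.3]
opening: -0.0
grip_force: 0.0
t: 3.53
tool_pos: [0.4805, -0.102, 0.0467]
tool_rot: [2.027, 2.397, 0.001]
contact_force: [-0.0, 0.1, 0.6]
opening: 0.0003
grip_force: 0.0
[ 0.48048948 -0.10203065  0.04674376] [-3.60903260e-01 -7.61731830e-02  2.06860191e+00  4.91610935e-05
  1.14668672e+00 -5.27878933e-01] [2.02698232e+00 2.39716004e+00 1.36671241e-03]
99.5 [ 0.4972 -0.0998] per row(5): [0.0067 0.0009]
84.5 [ 0.5153 -0.0934] per row(5): [0.0072 0.0026]
69.5 [ 0.5344 -0.0919] per row(5): [0.0076 0.0006]
54.5 [ 0.5532 -0.0954] per row(5): [ 0.0075 -0.0014]
39.5 [ 0.5705 -0.1037] per row(5): [ 0.0069 -0.0033]
24.5 [ 0.5851 -0.1162] per row(5): [ 0.0058 -0.005 ]
14.5 [ 0.5928 -0.1264] per row(5): [ 0.0031 -0.0041]
6.9 [ 0.5974 -0.1349] per row(5): [ 0.0018 -0.0034]
```

```bash
python3 -m crank '0.0067 0.0009 -0.001 0;0.0067 0.0009 -0.001 0;0.0067 0.0009 -0.001 0;0.0067 0.0009 -0.001 0;0.0067 0.0009 -0.001 0'
python3 -m crank '0.0072 0.0026 0 -0.0333;0.0072 0.0026 0 -0.0333;0.0072 0.0026 0 -0.0333;0.0072 0.0026 0 -0.0333;0.0072 0.0026 0 -0.0333'
python3 -m crank '0.0076 0.0006 0 -0.0333;0.0076 0.0006 0 -0.0333;0.0076 0.0006 0 -0.0333;0.0076 0.0006 0 -0.0333;0.0076 0.0006 0 -0.0333'
python3 -m crank '0.0075 -0.0014 0 -0.0333;0.0075 -0.0014 0 -0.0333;0.0075 -0.0014 0 -0.0333;0.0075 -0.0014 0 -0.0333;0.0075 -0.0014 0 -0.0333'
python3 - <<'E'
from h import *
for n in('scene','top'): snap(n,n+'2')
a=cv2.imread('pics/scene2.png')[120:240,190:340]; b=cv2.imread('pics/top2.png')[180:255,285:365]
cv2.imwrite('pics/z2.png',np.hstack([cv2.resize(a,(470,376),interpolation=2),cv2.resize(b,(330,376),interpolation=2)]))
E
```

```text
t: 3.95
tool_pos: [0.4967, -0.0993, 0.0427]
tool_rot: [-2.027, -2.4, 0.0]
contact_force: [0.1, -0.3, -0.8]
opening: -0.0003
grip_force: 0.0
t: 4.37
tool_pos: [0.514, -0.0927, 0.0424]
tool_rot: [-2.324, -2.112, 0.002]
contact_force: [-1.0, -0.6, 0.6]
opening: 0.0001
grip_force: 0.9
t: 4.78
tool_pos: [0.5328, -0.0908, 0.0422]
tool_rot: [-2.579, -1.79, 0.002]
contact_force: [-2.0, 1.0, 0.4]
opening: 0.0002
grip_force: 1.0
t: 5.2
tool_pos: [0.5516, -0.0941, 0.0421]
tool_rot: [-2.79, -1.439, 0.002]
contact_force: [-1.5, 2.0, 0.7]
opening: -0.0
grip_force: 1.0
```

View pics/z2.png

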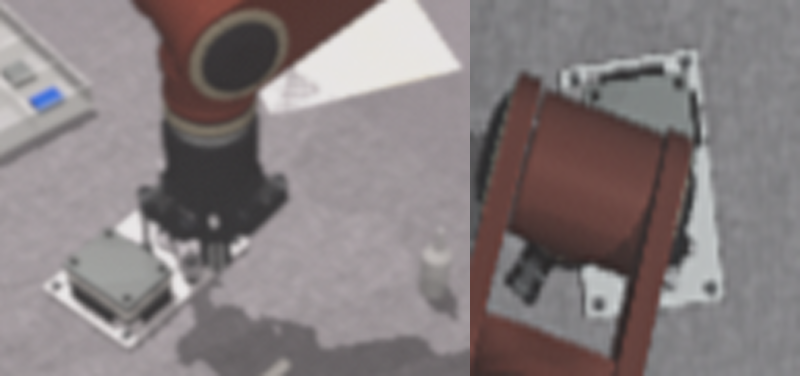

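The strap is following the finger (about 2.5 N), so I'll continue the sweep.

```bash

python3 -m crank '0.0069 -0.0033 0 -0.0333;0.0069 -0.0033 0 -0.0333;0.0069 -0.0033 0 -0.0333;0.0069 -0.0033 0 -0.0333;0.0069 -0.0033 0 -0.0333'
python3 -m crank '0.0058 -0.005 0 -0.0333;0.0058 -0.005 0 -0.0333;0.0058 -0.005 0 -0.0333;0.0058 -0.005 0 -0.0333;0.0058 -0.005 0 -0.0333'
python3 -m crank '0.0031 -0.0041 0 -0.022;0.0031 -0.0041 0 -0.022;0.0031 -0.0041 0 -0.022;0.0031 -0.0041 0 -0.022;0.0031 -0.0041 0 -0.022'
python3 -m crank '0.0012 -0.0022 0 -0.011;0.0012 -0.0022 0 -0.011;0.0012 -0.0022 0 -0.011;0 0 0 0;0 0 0 0'
```

```text
t: 5.72
tool_pos: [0.5688, -0.1025, 0.0422]
tool_rot: [-2.954, -1.065, 0.002]
contact_force: [-1.5, 2.3, -0.4]
opening: 0.0004
grip_force: 1.0
t: 6.13
tool_pos: [0.5836, -0.115, 0.0423]
tool_rot: [-3.068, -0.671, 0.001]
contact_force: [-0.5, 1.9, -1.2]
opening: 0.0002
grip_force: 1.0
t: 6.55
tool_pos: [0.5915, -0.1253, 0.0424]
tool_rot: [-3.114, -0.405, 0.0]
contact_force: [0.8, 1.5, -0.3]
opening: 0.0002
grip_force: 1.0
t: 6.97
tool_pos: [0.5932, -0.1293, 0.0427]
tool_rot: [3.125, 0.325, -0.0]
contact_force: [1.2, 1.1, -0.6]
opening: 0.0005
grip_force: 0.7
```

```bash

python3 -m crank '0.0002 -0.002 0 -0.02;0.0002 -0.002 0 -0.02;0.0002 -0.002 0 -0.015;0 0 0 0;0 0 0 0'
python3 -m crank '0.0002 -0.002 0 0;0.0002 -0.002 0 0;0 0 0 0;0 0 0 0;0 0 0 0'
python3 -m crank '0.0002 -0.002 0 0;0.0002 -0.002 0 0;0 0 0 0;0 0 0 0;0 0 0 0'
```

```text
t: 7.38
tool_pos: [0.5937, -0.1324, 0.043]
tool_rot: [3.135, 0.19, 0.001]
contact_force: [1.1, 1.6, 0.8]
opening: -0.0003
grip_force: 0.7
t: 7.8
tool_pos: [0.5938, -0.1344, 0.0429]
tool_rot: [3.136, 0.189, 0.0]
contact_force: [0.9, 0.5, 0.4]
opening: -0.0
grip_force: 0.6
t: 8.22
tool_pos: [0.594, -0.1352, 0.0429]
tool_rot: [-3.134, -0.189, 0.0]
contact_force: [0.8, 5.3, 2.1]
opening: -0.0002
grip_force: 2.8
```

```bash

python3 -m crank '0.0002 -0.002 0 0;0.0002 -0.002 0 0;0 0 0 0;0 0 0 0;0 0 0 0'
python3 -m crank '0 0.01 0 0;0 0.02 0 0;0 0.04 0 0;0 0.04 0.03 0;0 0 0.06 0'
python3 -m crank '0 0.02 0.08 0;0 0.02 0.08 0;-0.02 0.06 0.06 0;-0.06 0.04 0 0;-0.06 0.04 0 0'
python3 -m crank '-0.06 0.05 0 0;-0.06 0.05 0 0;-0.06 0.05 0 0;-0.06 0 0 0;0 0 0 0'
python3 - <<'E'
from h import *
for n in('scene','top'): snap(n,n+'3')
a=cv2.imread('pics/scene3.png')[120:240,190:340]; b=cv2.imread('pics/top3.png')[180:255,285:365]
cv2.imwrite('pics/z3.png',np.hstack([cv2.resize(a,(470,376),interpolation=2),cv2.resize(b,(330,376),interpolation=2)]))
E
```

```text
t: 8.63
tool_pos: [0.594, -0.1354, 0.0429]
tool_rot: [-3.13, -0.189, 0.001]
contact_force: [-0.3, 11.5, 4.2]
opening: 0.0002
grip_force: 5.7
t: 9.05
tool_pos: [0.5901, -0.0797, 0.083]
tool_rot: [-3.132, -0.192, 0.016]
contact_force: [0.1, 0.4, 0.4]
opening: -0.0003
grip_force: 0.0
t: 9.47
tool_pos: [0.5258, 0.0059, 0.1999]
tool_rot: [3.134, 0.189, 0.009]
contact_force: [-0.4, 0.4, -0.3]
opening: 0.0002
grip_force: 0.0
t: 9.88
tool_pos: [0.4005, 0.0814, 0.1953]
tool_rot: [3.135, 0.193, -0.003]
contact_force: [1.3, -0.2, -0.5]
opening: -0.0001
grip_force: 0.0
```

View pics/z3.png

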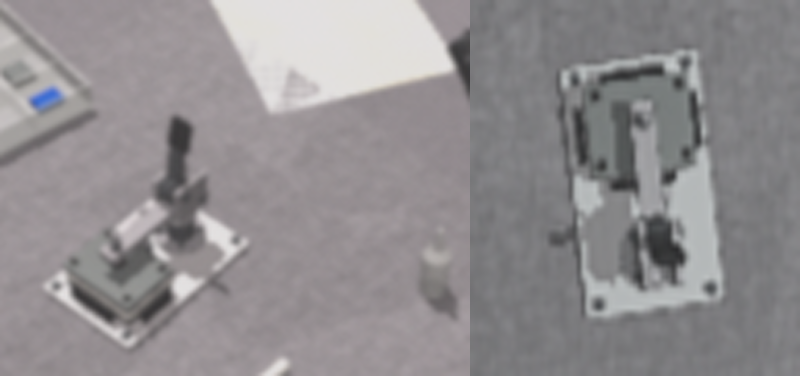

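The strap lies over the middle of the case, against the pin (11 N confirmed by touch). The spindle is at about (640,118) in the right crop. Next is the lever, approached from its strap side.

```bash

python3 -m crank '0.039 -0.061 0.02 0;0.039 -0.061 0 0;0.039 -0.061 0 0;0.039 -0.061 0 0;0.039 -0.061 0 0'
python3 -m crank '0.039 -0.061 0 0;0.039 -0.061 0 0;0.041 -0.06 0 0;0 0 0 0;0 0 0 0'
python3 -m crank '0 0 -0.04 0;0 0 -0.04 0;0 0 -0.04 0;0 0 0 0;0 0 0 0'
python3 - <<'E'
from h import *
p=ctrl.get_obs()['tool_pos']; print(p)
O=np.array([.5305,-.1652]);u=np.array([.993,.12])
for a in(75,60,45,30,15,0):
    r=np.radians(a); U=.019-.062*np.cos(r)+.0045*np.sin(r); z=.076+.062*np.sin(r)+.0045*np.cos(r)
    w=np.r_[O+U*u,z]; print(a,w.round(4),((w-p)/2.5).round(4)); p=w
E
```

```text
t: 10.4
tool_pos: [0.5041, -0.0749, 0.2064]
tool_rot: [3.135, 0.187, 0.001]
contact_force: [0.9, 0.2, -1.1]
opening: -0.0001
grip_force: 0.0
t: 10.82
tool_pos: [0.5627, -0.1656, 0.2052]
tool_rot: [-3.136, -0.184, 0.003]
contact_force: [-0.0, 0.0, 0.6]
opening: -0.0003
grip_force: 0.0
t: 11.23
tool_pos: [0.5607, -0.1623, 0.1451]
tool_rot: [-3.135, -0.19, 0.004]
contact_force: [-0.4, 0.3, 0.5]
opening: -0.0001
grip_force: 0.0
[ 0.56072591 -0.16230978  0.1451398 ]
75 [ 0.5377 -0.1643  0.1371] [-0.0092 -0.0008 -0.0032]
60 [ 0.5225 -0.1662  0.1319] [-0.0061 -0.0007 -0.002 ]
45 [ 0.509  -0.1678  0.123 ] [-0.0054 -0.0007 -0.0036]
30 [ 0.4983 -0.1691  0.1109] [-0.0043 -0.0005 -0.0049]
15 [ 0.4911 -0.17    0.0964] [-0.0029 -0.0003 -0.0058]
0 [ 0.4878 -0.1704  0.0805] [-0.0013 -0.0002 -0.0064]
```

```bash

python3 -m crank '-0.0092 -0.0008 -0.0032 0;-0.0092 -0.0008 -0.0032 0;-0.0092 -0.0008 -0.0032 0;-0.0092 -0.0008 -0.0032 0;-0.0092 -0.0008 -0.0032 0'
python3 -m crank '-0.0061 -0.0007 -0.002 0;-0.0061 -0.0007 -0.002 0;-0.0061 -0.0007 -0.002 0;-0.0061 -0.0007 -0.002 0;-0.0061 -0.0007 -0.002 0'
python3 -m crank '-0.0054 -0.0007 -0.0036 0;-0.0054 -0.0007 -0.0036 0;-0.0054 -0.0007 -0.0036 0;-0.0054 -0.0007 -0.0036 0;-0.0054 -0.0007 -0.0036 0'
```

```text
t: 11.65
tool_pos: [0.5384, -0.1652, 0.1391]
tool_rot: [3.135, 0.189, 0.002]
contact_force: [2.1, -0.2, 0.5]
opening: -0.0002
grip_force: 1.4
t: 12.07
tool_pos: [0.5235, -0.1671, 0.1339]
tool_rot: [3.135, 0.189, 0.002]
contact_force: [2.2, -0.7, 1.4]
opening: 0.0001
grip_force: 1.3
t: 12.48
tool_pos: [0.5096, -0.1686, 0.1241]
tool_rot: [3.136, 0.189, 0.0]
contact_force: [2.5, -1.2, 1.4]
opening: 0.0004
grip_force: 1.2
```

The lever is following, so I'll continue down.

```bash

python3 -m crank '-0.0043 -0.0005 -0.0049 0;-0.0043 -0.0005 -0.0049 0;-0.0043 -0.0005 -0.0049 0;-0.0043 -0.0005 -0.0049 0;-0.0043 -0.0005 -0.0049 0'
python3 -m crank '-0.0029 -0.0003 -0.0058 0;-0.0029 -0.0003 -0.0058 0;-0.0029 -0.0003 -0.0058 0;-0.0029 -0.0003 -0.0058 0;-0.0029 -0.0003 -0.0058 0'
python3 -m crank '-0.0013 -0.0002 -0.006 0;-0.0013 -0.0002 -0.006 0;-0.0013 -0.0002 -0.006 0;-0.0013 -0.0002 -0.006 0;0 0 0 0'
```

```text
t: 12.9
tool_pos: [0.499, -0.1698, 0.1119]
tool_rot: [3.136, 0.189, 0.0]
contact_force: [2.8, -0.6, 2.0]
opening: -0.0
grip_force: 1.4
t: 13.32
tool_pos: [0.4918, -0.1706, 0.0974]
tool_rot: [3.136, 0.189, 0.0]
contact_force: [0.6, -0.3, 4.3]
opening: 0.0004
grip_force: 1.7
t: 13.73
tool_pos: [0.4889, -0.1708, 0.0848]
tool_rot: [-3.135, -0.189, 0.001]
contact_force: [-0.0, 0.0, 0.3]
opening: -0.0001
grip_force: 0.2
```

```bash

python3 -m crank '0 0 -0.003 0;0 0 -0.003 0;0 0 0 0;0 0 0 0;0 0 0 0'
python3 -m crank '0 0 -0.002 0;0 0 -0.002 0;0 0 0 0;0 0 0 0;0 0 0 0'
```

```text
t: 14.15
tool_pos: [0.4893, -0.1706, 0.0823]
tool_rot: [-3.135, -0.189, -0.0]
contact_force: [-0.2, 0.2, -0.2]
opening: -0.0004
grip_force: 0.1
t: 14.57
tool_pos: [0.4893, -0.1708, 0.081]
tool_rot: [-3.135, -0.189, 0.0]
contact_force: [-2.3, 1.9, 4.4]
opening: 0.0001
grip_force: 2.6
```

```bash

python3 -m crank '0 0 -0.002 0;0 0 -0.002 0;0 0 0 0;0 0 0 0;0 0 0 0'
python3 -m crank '0 0 -0.002 0;0 0 -0.002 0;0 0 0 0;0 0 0 0;0 0 0 0'
```

```text
t: 14.98
tool_pos: [0.4894, -0.1709, 0.0807]
tool_rot: [-3.135, -0.189, 0.001]
contact_force: [-7.6, 3.7, 14.0]
opening: -0.0003
grip_force: 7.4
t: 15.4
tool_pos: [0.4894, -0.171, 0.0805]
tool_rot: [-3.135, -0.19, 0.002]
contact_force: [-12.6, 6.0, 24.9]
opening: 0.0001
grip_force: 12.3
```

The lever is on its end stop (tip at 80.5 mm, 25 N). I'll retreat and check.

```bash

python3 -m crank '0 0 0.008 0;0 0 0.02 0;0 0 0.06 0;0 0 0.08 0;0 0 0.08 0'
python3 -m crank '-0.05 0.05 0.02 0;-0.05 0.06 0 0;-0.05 0.06 0 0;-0.05 0.06 0 0;-0.03 0.06 0 0'
python3 -m crank '0 0.06 0 0;0 0.06 0 0;0 0.06 0 0;0 0.04 0 0;0 0 0 0'
python3 - <<'E'
from h import *
for n in('scene','top'): snap(n,n+'4')
a=cv2.imread('pics/scene4.png')[120:240,190:340]; b=cv2.imread('pics/top4.png')[180:255,285:365]
cv2.imwrite('pics/z4.png',np.hstack([cv2.resize(a,(470,376),interpolation=2),cv2.resize(b,(330,376),interpolation=2)]))
E
```

```text
t: 15.82
tool_pos: [0.4883, -0.1704, 0.2005]
tool_rot: [-3.134, -0.189, 0.004]
contact_force: [0.7, -1.2, -0.3]
opening: -0.0001
grip_force: 0.0
t: 16.23
tool_pos: [0.3726, -0.025, 0.2102]
tool_rot: [3.136, 0.187, 0.001]
contact_force: [0.5, 0.1, 0.5]
opening: 0.0003
grip_force: 0.0
t: 16.65
tool_pos: [0.3739, 0.0868, 0.2106]
tool_rot: [-3.134, -0.197, -0.001]
contact_force: [0.7, 0.5, 0.2]
opening: 0.0002
grip_force: 0.0
```

View pics/z4.png

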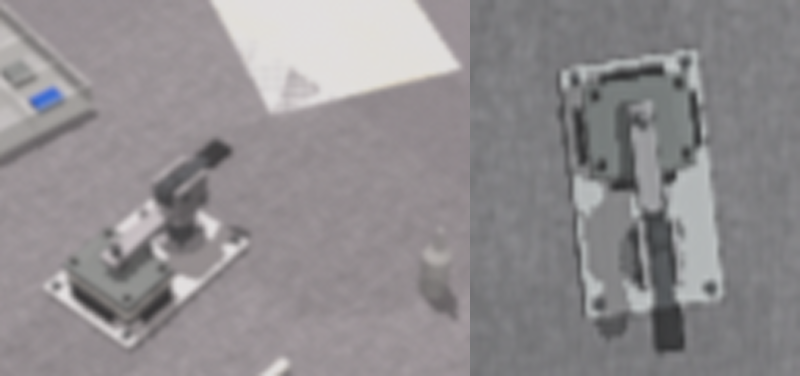

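The lever is level (crop (668,340)), with the strap still over the middle of the case. One numeric check of the swing before handing in.

```bash
python3 - <<'E'
from h import *
O=np.array([.5305,-.1652])
for t in('top3','top4'):
    W=world('top',np.load(f'pics/{t}.npy')); k=np.zeros((420,560),bool); k[195:222,312:332]=1
    k&=(W[...,2]>.047)&(W[...,2]<.078); p=W[k]
    m=p[:,:2].mean(0); print(t,len(p),p.mean(0).round(4),'angle from column',np.arctan2(*(m-O)[::-1]).round(3))
    for z0,rows in((.065,(222,256)),):
        k=np.zeros((420,560),bool); k[238:256,318:345]=1; k&=(W[...,2]>.06)&(W[...,2]<.2); print('lever',W[k].mean(0).round(4) if k.any() else None)
E
```

```text
top3 133 [ 0.5898 -0.1566  0.061 ] angle from column 0.144
lever None
top4 132 [ 0.5894 -0.1565  0.0568] angle from column 0.146
lever [ 0.4877 -0.1697  0.0804]
```

```bash
python3 -c "from station import ctrl; print(ctrl.finish_job())"
```

```text
the job is handed in; nothing more can be done
None
```

I pushed the strap round against its stop pin, then pressed the cam lever fully down so the foot presses on the cover. The last pictures showed the strap still in place and the case in its nest, and I handed the job in with the robot clear, about 17 s in.

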